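Put the bench kit back in its foam tray

ROBOT

A 6-joint arm with a two-finger parallel gripper is mounted at the origin on a cart in front of the work surface, level with it; the furniture and walls round the work are solid. World frame = base frame: x ahead of the robot, y to its left, z up, the work surface at z = 0. Lengths are in mm, angles in rad, forces in N, time in s.
With the tool pointing down it reaches from about 275 to 1000 mm from the base axis. Payload 8.4 kg.
Tool frame: the origin (TCP) lies midway between the tips of the shut fingers; the grasp point (between the pads) lies 19 mm behind it; z points along the fingers, y is the line along which they close (so a half turn about z gives the same grasp; the last joint's range is limited). The gripper opens to 85 mm and grips with 20 to 120 N. Pads are 22 mm wide; open, the fingers measure 114 mm over their backs; the gripper's body (76 mm by 85 mm) begins 54 mm behind the grasp point. The pads swing forward as they close: fully open they stand 13 mm farther back than shut.
Start: joints at [1.26, 0.353, 1.633, -0, 1.155, -0.002], TCP at [189.946, 595.44, 231.281] pointing down, gripper open.
Joint ranges: [-2.63, 2.63], [-0.92, 2.1], [0.06, 2.66], [-1.3, 4.44], [0, 2.69], [-3.02, 3.02]. Speed limits (rad/s): [2.22, 2.22, 2.79, 3.14, 3.14, 3.14].

INTERFACE

Orientations are given as a unit quaternion [x, y, z, w].
In Python, from rig import bot, imaging gives the robot as it stands.
- The arm moves only by the tool play_rows, never from a script. Its argument "plan" is text: rows parted by semicolons, each of 4 numbers parted by spaces: the shift along the tool's x, y, z in mm, then the turn about the tool's z in degrees. In form: tx ty tz yaw; .... A call has 1 to 20 rows; each row is the pose to reach, as a shift and turn from the pose commanded when the call began, along the tool's axes at that moment; what a row does not reach only later rows make up. A row lasts 1/8 s, in which the tool goes at most 62.5 mm and 10.7 degrees, less where a joint would pass 70% of its speed; a pose out of reach is approached as far as the arm can. A call with a gripper value outside its range is refused whole. "claw" is the opening in per cent of the stroke, from 0 (shut) to 100 (fully open), set as the call begins (left out, the last holds). The fingers move at their own pace and stop on an object; "squeeze" is the grip in N (left out, the last holds). Time passes only in rows, so rows that repeat a pose let the fingers close. It gives the time, the measured TCP pose, the force and the opening at its end, in the units of the state.
- bot.state(): the state, without advancing time (a new reading comes with each control period).
- imaging.read_camera(name): name is "scene" or "top" or "wrist"; returns a dict with "image" (420x560x3 uint8, blue, green, red), "range_z" (420x560 float32, mm along the optical axis (not along the pixel's ray), 0 where there is no reading), "fx", "fy", "cx", "cy" (pixels), "xyz" and "attitude" of the camera in the world; the wrist camera has in their place "hand_eye" (4x4, takes a point from camera to tool coordinates, whose origin is the TCP and whose axes are the flange's). Camera axes: x right, y down, z forward; pixel columns grow to the right and rows downward; lengths in mm; the calibration is good to about 2 mm. A picture is of the moment at which its call begins: read the wrist's pose just before it.
- bot.finish_job(): hands the job in, once; it reports no verdict.
The state is a dict: "time_s": time; "qpos": joint angles; "joint_vel": joint speeds; "joint_torque": joint torques, N m; "eef_pos": TCP position; "tcp_rot": TCP orientation; "contact_force": force on the tool from outside, world axes, zero at the start; "moment": the same for the moment, N m; "grip_width": opening from 0.0 (shut) to 1.0 (fully open).
Only numpy, scipy, OpenCV 4.12 (cv2) and the standard library are available. Lean on these libraries where they do the work, as an engineer would, in place of code of your own. Each camera call takes 0.05 s, during which the arm holds its last target. There are 200 camera calls.

TASK

Put the four loose tools of the finishing kit back in the foam tray, each pressed fully home in the cut-out of its own shape: the film gauge with its probe tip in the narrow end of its cut-out, the sanding block, the round mask filter lying as it lies now, and the tin key with its ring in the round end. Leave the bottle and the mixing cup standing where they are.

Things in the scene. Friction and masses are not known exactly. Their poses are not given: they have to be found in the camera images.
- gauge_center (a point): Dark grey paint film gauge with a small screen and an orange button, loose, lying flat; body 110 x 68 mm, tapering over the last 35 mm towards +x, 24 mm thick (28 mm over the button), with a round probe tip 14 mm thick that sticks out 10 mm at its +x end. This point is at the middle of its 120 mm length, 12 mm above its underside; x runs along its length towards the probe tip, z up. Grasp it across its 68 mm width (y).
- block_center (a point): Black rubber sanding block with a worn orange paper underside, loose, 60 mm (x) x 111 mm (y) x 27 mm thick. This point is at its middle, 13.5 mm above its underside; y runs along its length, z up; either end may lead.
- filter_center (a point): Round grey respirator filter with a magenta band, loose, lying flat; 70 mm across the rim, 33 mm high, narrower towards the top. This point is on its axis, 16.5 mm above its underside; z up. Grasp it across the rim, low down.
- key_center (a point): Bright metal tin-opener key, loose, lying flat; 121 mm long (y), 9 mm thick: a straight shank 9 mm wide and, at the +y end, a ring 36 mm across whose centre lies 43 mm from this point. This point is at the middle of its length on the shank, 4.5 mm above its underside; y runs towards the ring, z up. Grasp it across the shank (x) near this point.
- gauge_pocket (a point): The gauge's cut-out in one of four black foam modules in a fixed blue steel tray: oblong, tapering to a narrow 28 mm end at +x for the probe tip. This point: middle of its yellow floor, 14 mm above the table; home, the underside's middle lies here, axes alike, z up. Foam top 28, tray rim 35 mm above the table. About 7 mm play all round, 3 mm bevelled lip. Finger scoop as deep as the cut-out, 124 mm along y, 40 mm wide, centred at x = -4 mm.
- block_pocket (a point): The block's cut-out in one of four black foam modules in a fixed blue steel tray: oblong, 74 x 124 mm, long along y. This point: middle of its yellow floor, 14 mm above the table; home, the underside's middle lies here, axes alike, z up. Foam top 28, tray rim 35 mm above the table. About 7 mm play all round, 3 mm bevelled lip. Finger scoop as deep as the cut-out, 124 mm along x, 40 mm wide.
- filter_pocket (a point): The filter's cut-out in one of four black foam modules in a fixed blue steel tray: round, 84 mm across (any turn about z will do). This point: middle of its yellow floor, 13 mm above the table; home, the underside's middle lies here, axes alike, z up. Foam top 28, tray rim 35 mm above the table. About 7 mm play all round, 3 mm bevelled lip. Finger scoop as deep as the cut-out, 124 mm along y, 40 mm wide.
- key_pocket (a point): The key's cut-out in one of four black foam modules in a fixed blue steel tray: keyhole shape, a 50 mm round at +y for the ring, a 23 mm slot along y for the shank. This point: middle of its yellow floor, 20 mm above the table; home, the underside's middle lies here, axes alike, z up. Foam top 28, tray rim 35 mm above the table. About 7 mm play all round, 3 mm bevelled lip. Finger scoop as deep as the cut-out, 120 mm along x, 38 mm wide, centred at y = -7 mm.
- bottle: Bystander: dark plastic bottle with a black cap and a blue label, loose, standing; 61 mm across, 145 mm high; origin under its middle, z up. To be left alone.
- cup: Bystander: clear plastic mixing cup with dried red tint, loose, standing; 71 mm across, 94 mm high; origin under its middle, z up. To be left alone.
There are look-alikes about, which are no part of the job. What is shaped like the part that bears filter_center but orange is not meant.

How it is judged:
By the outcome, as a careful person would: the job done as asked, in the order asked, and still so for the second after the job is handed in, with the robot touching nothing.
It also fails if it takes over 106 s, if anything falls off the work surface, if the arm or the gripper's body presses on something with over 40 N, if the wrist force passes 120 N, or if a joint passes its speed limit or range.

## Working session

There is one attempt and no reset: what is moved stays moved. The work goes in short steps, Python scripts to look and compute and a tool call to move; the robot and the scene stay as the last step left them, time stands still between calls to the robot, and variables do not carry over. Pictures are saved under pics/ and viewed, on a budget of 14 in all, crops included, one or two more only if the job needs it, and the job is handed in when it is done.

Besides the shell and the picture viewer there is one more tool, called after ">>>" by a JSON object that holds its "api" and its "payload", one argument or row to a line. play_rows: Moves the arm, as the interface text tells. Its arguments: {"type":"object","properties":{"plan":{"type":"string"},"claw":{"type":"number"},"squeeze":{"type":"number"}},"required":["plan"]}

```bash
ls; mkdir -p pics; python3 - <<'E'
from rig import bot, imaging
import cv2,numpy as np,pickle
print(bot.state())
for n in ("scene","top"):
    d=imaging.read_camera(n); cv2.imwrite(f"pics/{n}0.png",d["image"]); pickle.dump(d,open(f"{n}0.pkl","wb"))
    print(n,{k:d[k] for k in d if k not in("image","range_z")})
E
```

```text
pics
{'time_s': 0.0, 'qpos': array([ 1.25960620e+00,  3.53659703e-01,  1.63410645e+00,  2.31811225e-06,
        1.15519901e+00, -2.38984309e-03]), 'joint_vel': array([ 0.00108177, -0.00072823,  0.00078076,  0.00069139,  0.00199868,
       -0.00058389]), 'joint_torque': array([ 5.06688502e-05, -6.05240464e+01, -3.42071164e+01,  4.23952099e-05,
        9.34259500e-03, -9.88076287e-07]), 'eef_pos': array([189.79981935, 595.00097003, 230.56630906]), 'tcp_rot': array([ 1.53787833e-01,  9.88103654e-01, -6.77670254e-04, -1.08204459e-04]), 'contact_force': array([ 0.83947612, -0.40091067,  0.13905089]), 'moment': array([-0.00200304, -0.01585833, -0.01532773]), 'grip_width': 1.0034483391544209}
scene {'fx': 523.8684717378381, 'fy': 523.8684717378381, 'cx': 286.6411194393504, 'cy': 208.3717428496663, 'xyz': array([-400.54349207, -751.36051076, 1299.53785722]), 'attitude': array([ 0.85527567, -0.37714164,  0.14967895, -0.32227926])}
top {'fx': 439.8564267992192, 'fy': 439.8564267992192, 'cx': 281.3548543906504, 'cy': 208.0340303895371, 'xyz': array([ 322.72058507,  -11.41720484, 1318.81878909]), 'attitude': array([-0.70334155,  0.7082612 , -0.03681825,  0.04817844])}
```

View pics/top0.png

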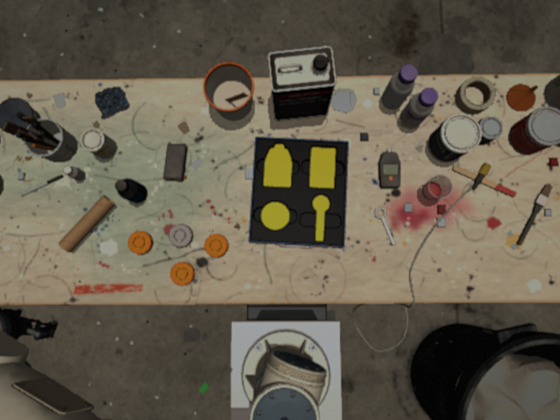

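View pics/scene0.png

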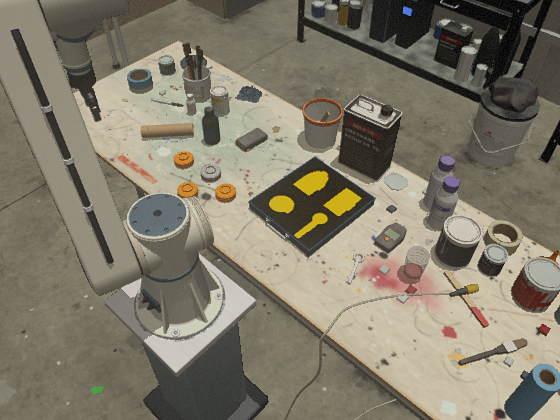

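The top view shows the tray with yellow pockets: gauge (278,166), block (322,167), filter (275,216), key (320,217). The tools are the block (175,162), grey filter (180,236), gauge (389,170) and key (386,226). Next I'll measure them.

```bash
cat > h.py <<'E'
import numpy as np,cv2
from scipy.spatial.transform import Rotation as R
def cam_pose(d,st=None):
    if "xyz" in d: return R.from_quat(d["attitude"]).as_matrix(),np.array(d["xyz"])
    Rt=R.from_quat(st["tcp_rot"]).as_matrix(); H=d["hand_eye"]
    return Rt@H[:3,:3], Rt@H[:3,3]+st["eef_pos"]
def cast(d,px,z,st=None):
    Rm,c=cam_pose(d,st); px=np.atleast_2d(px).astype(float)
    r=np.c_[(px[:,0]-d["cx"])/d["fx"],(px[:,1]-d["cy"])/d["fy"],np.ones(len(px))]@Rm.T
    return c+r*((z-c[2])/r[:,2])[:,None]
def cloud(d,st=None):
    Rm,c=cam_pose(d,st); v,u=np.indices(d["range_z"].shape); Z=d["range_z"]
    P=np.stack([(u-d["cx"])/d["fx"]*Z,(v-d["cy"])/d["fy"]*Z,Z],-1)@Rm.T+c
    P[Z==0]=np.nan; return P
def rect(P):
    return cv2.minAreaRect(np.float32(P[:,:2]))
def shape(d,mask,z,st=None):
    "largest contour cast on plane z -> (xy polygon, minAreaRect, area centroid)"
    cs,_=cv2.findContours(mask.astype(np.uint8),cv2.RETR_EXTERNAL,cv2.CHAIN_APPROX_NONE)
    P=cast(d,max(cs,key=cv2.contourArea)[:,0],z,st)[:,:2]
    m=cv2.moments(np.float32(P)); return P,rect(P),np.array([m["m10"],m["m01"]])/m["m00"]
E
python3 - <<'E'
import pickle,cv2,numpy as np
from h import *
d=pickle.load(open("top0.pkl","rb")); im=d["image"]; hsv=cv2.cvtColor(im,cv2.COLOR_BGR2HSV)
C=cloud(d); print("table z",np.nanmedian(C[250:290,200:350,2]))
y=(cv2.inRange(hsv,(22,120,100),(35,255,255))>0)
for n,(u,v),z in (("gauge",(278,166),14),("block",(322,167),14),("filt",(275,216),13),("key",(320,217),20)):
    m=np.zeros_like(y); m[v-27:v+27,u-22:u+22]=y[v-27:v+27,u-22:u+22]
    P,r,c=shape(d,m,z); print(n,"pocket",np.round(r,1) if 0 else r,c.round(1),"depth z",np.nanmedian(C[v-3:v+3,u-3:u+3,2]).round(1))
for n,(u,v),lo in (("gauge",(389,170),10),("block",(175,162),10),("filt",(180,236),10),("key",(386,226),4),("bottle",(130,188),30),("cup",(433,190),30),("can",(302,80),40),("pail",(229,86),40)):
    w=slice(v-30,v+30),slice(u-25,u+25); Q=C[w]; m=(Q[...,2]>lo)
    k,l,s,c=cv2.connectedComponentsWithStats(m.astype(np.uint8)); 
    i=1+np.argmin(np.hypot(*(c[1:]-[25,30]).T)+1e3*(s[1:,4]<15)); P=Q[l==i]
    print(n,rect(P),"z",np.nanpercentile(P[:,2],[50,99]).round(1),len(P))
t=im[125:260,120:460]; cv2.imwrite("pics/a.png",cv2.convertScaleAbs(cv2.resize(np.hstack([t[:,:130],t[:,220:]]),None,fx=3.1,fy=3.1,interpolation=cv2.INTER_CUBIC),alpha=1.6))
E
```

```text
table z -0.2970718016995306
gauge pocket ((612.0889892578125, 20.004587173461914), (81.69295501708984, 129.5003204345703), 89.4952621459961) [605.6  19.7] depth z 13.7
block pocket ((603.8397827148438, -114.48466491699219), (74.23204040527344, 123.0222396850586), 86.2816390991211) [ 604.1 -114.7] depth z 13.5
filt pocket ((459.2528381347656, 29.004058837890625), (80.62495422363281, 82.43709564208984), 44.67145919799805) [458.7  29. ] depth z 12.7
key pocket ((450.9619140625, -108.3695068359375), (47.524356842041016, 134.08050537109375), 89.16350555419922) [ 460.9 -105.8] depth z 21.4
gauge ((597.9615478515625, -315.2457580566406), (120.22296905517578, 64.34632873535156), 0.547288179397583) z [23.2 30. ] 757
block ((622.9263916015625, 330.6978759765625), (61.68009948730469, 112.53545379638672), 83.06796264648438) z [25.  31.2] 732
filt ((399.8275451660156, 308.6329345703125), (68.09121704101562, 68.10958099365234), 2.3786072731018066) z [25.5 35.2] 446
key ((424.75372314453125, -301.6690979003906), (118.96292114257812, 33.26486587524414), 20.631200790405273) z [ 7.7 13.1] 145
bottle ((526.6655883789062, 439.1065673828125), (50.13728713989258, 59.2005615234375), 63.253028869628906) z [104.9 148.2] 532
cup ((528.9185180664062, -438.4828186035156), (69.73225402832031, 68.83849334716797), 22.166194915771484) z [70.4 97.3] 416
can ((812.5387573242188, -47.82696533203125), (109.26988983154297, 143.8850555419922), 5.969573974609375) z [235.9 274.2] 2968
pail ((813.478759765625, 154.22354125976562), (146.72125244140625, 138.8793487548828), 1.0113469362258911) z [ 87.9 160.3] 1862
```

View pics/a.png

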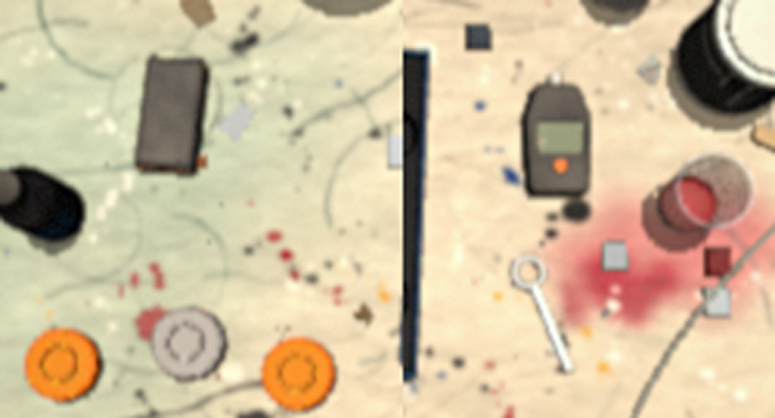

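The crop confirms it: gauge upright with probe toward +x, key ring toward +x/+y, block near yaw −7°, grey filter between orange look-alikes. I'll move over the tray for a wrist look.

```bash
cat >> h.py <<'E'
def go(*targets):
    "each target x,y,z,psi(deg, world heading of tool y) -> shift/turn from the present pose"
    from rig import bot
    st=bot.state(); Rt=R.from_quat(st["tcp_rot"]).as_matrix()
    psi0=np.degrees(np.arctan2(Rt[1,1],Rt[0,1])); print("now",st["eef_pos"].round(1),"psi",psi0.round(1),"q6",st["qpos"][5].round(2),"t",round(st["time_s"],2),"F",st["contact_force"].round(1),"grip",round(st["grip_width"],3))
    for x,y,z,p in targets:
        s=Rt.T@(np.array([x,y,z])-st["eef_pos"]); print(s.round(1), round(-((p-psi0+180)%360-180),1))
E
python3 - <<'E'
from h import *
from rig import imaging
print(imaging.read_camera("wrist")["hand_eye"].round(3)); go((500,-40,330,90))
E
```

```text
[[   0.      -0.951   -0.309   78.712]
 [   1.       0.      -0.      -1.013]
 [   0.      -0.309    0.951 -143.641]
 [   0.       0.       0.       1.   ]]
now [189.8 595.1 230.7] psi 72.3 q6 -0.0 t 0.15 F [-0.3 -0.2  0.3] grip 1.002
[-488.5 -510.9  -98.7] -17.7
```

>>> {"api": "play_rows", "payload": {
  "plan": "-450 -525 -99 -18;-450 -525 -99 -18;-450 -525 -99 -18;-450 -525 -99 -18;-450 -525 -99 -18;-450 -525 -99 -18;-450 -525 -99 -18;-450 -525 -99 -18;-450 -525 -99 -18;-450 -525 -99 -18;-450 -525 -99 -18;-450 -525 -99 -18;-450 -525 -99 -18;-450 -525 -99 -18;-450 -525 -99 -18"
}}

```text
time_s: 2.02
eef_pos: [458.7, -40.2, 330.1]
tcp_rot: [-0.004, 1.0, 0.0, -0.0]
contact_force: [0.5, 0.2, -0.3]
grip_width: 1.001
```

```bash
python3 - <<'E'
from h import *
from rig import bot,imaging
import pickle
st=bot.state(); d=imaging.read_camera("wrist"); pickle.dump((st,d),open("w1.pkl","wb")); cv2.imwrite("pics/w1.png",d["image"])
print(d["fx"],d["cx"],d["cy"])
C=cloud(d,st); hsv=cv2.cvtColor(d["image"],cv2.COLOR_BGR2HSV)
y=cv2.inRange(hsv,(20,120,60),(36,255,255)); k,l,s,c=cv2.connectedComponentsWithStats(y)
for i in range(1,k):
    if s[i,4]<800: continue
    zz=np.nanmedian(C[l==i][:,2])
    P,r,cc=shape(d,l==i,min((13,14,20),key=lambda q:abs(q-zz)),st); print(c[i].round(),"depthz",zz.round(1),[np.round(v,1) for v in r],cc.round(1),"ext",P.min(0).round(1),P.max(0).round(1))
go((598,-315,150,90))
E
```

```text
309.9547564626067 277.9158967484002 208.80416884479604
[233. 163.] depthz 21.4 [array([ 451.7, -108.7]), array([ 52.9, 139.3]), np.float64(88.8)] [ 460.8 -107.8] ext [ 382.3 -136.2] [521.2 -83.1]
[324. 165.] depthz 14.2 [array([460. ,  27.5]), array([85.6, 86.7]), np.float64(1.4)] [460.4  27.2] ext [417.2 -16.1] [502.8  71. ]
[231. 252.] depthz 15.3 [array([ 606.6, -116.6]), array([ 79.1, 125.7]), np.float64(86.4)] [ 606.6 -116.9] ext [ 542.9 -159.5] [670.7 -75.3]
[314. 254.] depthz 15.3 [array([615. ,  17.4]), array([ 87.7, 133.8]), np.float64(86.6)] [608.3  18. ] ext [547.  -25.5] [681.7  64.5]
now [458.8 -40.4 330.2] psi 90.4 q6 -1.67 t 2.08 F [ 0.7  0.5 -0.5] grip 1.0
[-137.3 -275.7  180.1] 0.4
```

View pics/w1.png

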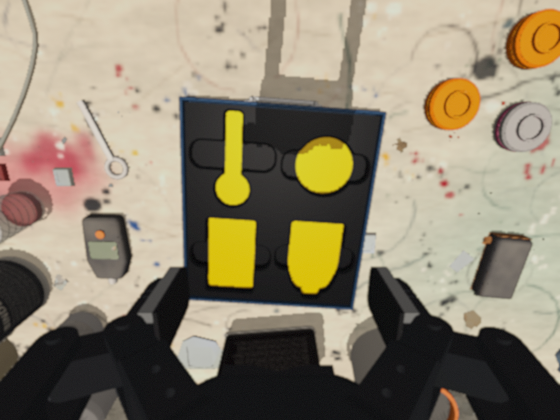

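The wrist view shows the four pockets ((233,163), (324,165), (231,252), (314,254)) and the tools at the sides, agreeing with the top view to 2–4 mm. Moving over the gauge.

>>> {"api": "play_rows", "payload": {
  "plan": "-135 -275 130 0;-135 -275 180 0;-135 -275 180 0;-135 -275 180 0;-135 -275 180 0;-135 -275 180 0;-135 -275 180 0;-135 -275 180 0;-135 -275 180 0"
}}

```text
time_s: 3.2
eef_pos: [595.9, -314.6, 151.5]
tcp_rot: [-0.003, 1.0, -0.0, 0.001]
contact_force: [0.5, 0.1, 0.3]
grip_width: 1.0
```

```bash
python3 - <<'E'
from h import *
from rig import bot,imaging
import pickle
st=bot.state(); d=imaging.read_camera("wrist"); pickle.dump((st,d),open("w2.pkl","wb")); cv2.imwrite("pics/w2.png",d["image"])
C=cloud(d,st)
m=(C[...,2]>12)&(C[...,2]<32)&(np.hypot(C[...,0]-598,C[...,1]+315)<85)
k,l,s,c=cv2.connectedComponentsWithStats(m.astype(np.uint8)); i=1+np.argmax(s[1:,4]); print(c[i],s[i])
Q=C[l==i]; print([np.round(v,1) for v in rect(Q)],np.percentile(Q,[0.5,50,99.5],0).round(1))
b=Q[(Q[:,2]>18)&(Q[:,0]<615)]; 
# sides: outermost y by x bins
X=np.arange(555,612,4)
for f in (np.max,np.min):
    print("side",np.polyfit(X,[f(b[abs(b[:,0]-x)<2][:,1]) for x in X],1))
# tray angle, top cam
t=pickle.load(open("top0.pkl","rb")); T=cloud(t); mt=(T[...,2]>22)&(T[...,2]<42)&(abs(T[...,0]-530)<190)&(abs(T[...,1]+40)<160)
k,l,s,c=cv2.connectedComponentsWithStats(mt.astype(np.uint8)); i=1+np.argmax(s[1:,4]); print("tray",rect(T[l==i]))
st1,d1=pickle.load(open("w1.pkl","rb")); T=cloud(d1,st1); mt=(T[...,2]>22)&(T[...,2]<42)&(abs(T[...,0]-530)<190)&(abs(T[...,1]+40)<160)
k,l,s,c=cv2.connectedComponentsWithStats(mt.astype(np.uint8)); i=1+np.argmax(s[1:,4]); print("tray",rect(T[l==i]))
go((598,-315,4,90))
E
```

```text
[274.98905645 192.72053917] [ 240  136   70  125 7493]
[array([ 600.9, -318.7]), array([ 65.3, 119.8]), np.float64(89.2)] [[ 541.3 -349.7   15.7]
 [ 589.1 -318.5   25. ]
 [ 656.9 -287.6   29.2]]
side [ 3.68473349e-02 -3.09045963e+02]
side [-6.56323505e-02 -3.11169865e+02]
tray ((527.84228515625, -43.412445068359375), (281.489013671875, 328.1796875), 86.34857940673828)
tray ((528.2136840820312, -45.317352294921875), (281.38739013671875, 323.72698974609375), 86.38153076171875)
now [ 595.9 -314.8  151.6] psi 90.4 q6 -2.07 t 3.25 F [-0.8  0.9 -0.4] grip 0.996
[ -1.9  -0.2 147.6] 0.4
```

View pics/w2.png

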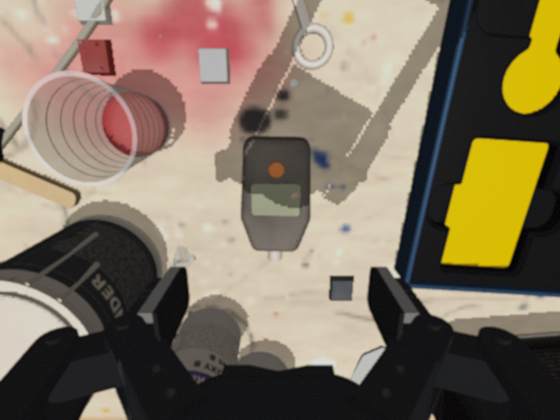

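Gauge at (275,193), probe pointing down in the image (+x), free around. Tray yaw is −3.6° from both cameras. Descending and gripping across the width.

>>> {"api": "play_rows", "payload": {
  "plan": "0 -2 60 1;0 -2 110 1;0 -2 140 1;0 -2 154 1;0 -2 154 1;0 -2 154 1",
  "claw": 100,
  "squeeze": 50
}}

```text
time_s: 4.0
eef_pos: [596.7, -318.2, -1.9]
tcp_rot: [0.006, 1.0, -0.001, 0.001]
contact_force: [0.2, -0.7, -0.1]
grip_width: 1.001
```

>>> {"api": "play_rows", "payload": {
  "plan": "0 0 0 0;0 0 0 0;0 0 0 0;0 0 0 0;0 0 0 0",
  "claw": 55
}}

```text
time_s: 4.62
eef_pos: [596.4, -318.3, -1.7]
tcp_rot: [0.006, 1.0, -0.001, 0.001]
contact_force: [-1.9, 0.8, 9.5]
grip_width: 0.746
```

>>> {"api": "play_rows", "payload": {
  "plan": "0 0 -20 0;0 0 -60 0;0 0 -90 0;0 0 -90 0"
}}

```text
time_s: 5.12
eef_pos: [597.6, -318.8, 90.2]
tcp_rot: [0.006, 1.0, -0.001, 0.003]
contact_force: [-0.1, 0.3, -1.7]
grip_width: 0.741
```

```bash
python3 - <<'E'
from h import *
from rig import bot,imaging
import pickle
st=bot.state(); d=imaging.read_camera("wrist"); pickle.dump((st,d),open("w3.pkl","wb")); cv2.imwrite("pics/w3.png",d["image"])
go((610,18.5,87,86.4))
E
```

```text
now [ 596.4 -318.2   88.2] psi 89.3 q6 -2.05 t 5.17 F [-0.6 -0.8 -1.8] grip 0.745
[ -9.5 336.8   0.7] 2.9
```

View pics/w3.png

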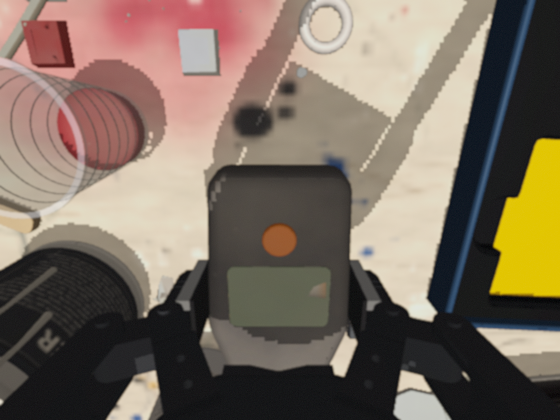

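Held square between the fingers. I'll measure its offset in the hand before placing.

```bash
cat >> h.py <<'E'
def held(d,st,zlo,zhi,rad=75):
    "cloud of the held thing in tool-aligned world axes, relative to TCP"
    C=cloud(d,st)-st["eef_pos"]; m=(C[...,2]>zlo)&(C[...,2]<zhi)&(np.hypot(C[...,0],C[...,1])<rad)
    k,l,s,c=cv2.connectedComponentsWithStats(m.astype(np.uint8)); i=1+np.argmax(s[1:,4]); return C[l==i],c[i]
E
python3 - <<'E'
from h import *
import pickle
st,d=pickle.load(open("w3.pkl","rb")); C=cloud(d,st)-st["eef_pos"]
for v in (172,200,230,300): print([C[v,u].round(1).tolist() for u in (225,280,335)])
Q,c=held(d,st,8,45); q=Q[abs(Q[:,1])<20]; print(c,np.percentile(q,[.5,50,99.5],0).round(1))
P=C[185:255,200:360].reshape(-1,3); P=P[P[:,2]>0]; print(np.percentile(P,[.5,99.5],0).round(1))
# pocket yellow refinement: side lines, w1 & top on z=14
E
```

```text
[[-55.2, -21.5, 21.1], [-55.0, 0.5, 21.3], [-54.5, 22.5, 20.5]]
[[-45.0, -21.3, 26.1], [-45.0, 0.3, 27.0], [-44.5, 22.0, 26.2]]
[[-32.0, -22.3, 25.4], [-33.5, 0.2, 29.7], [-31.9, 22.5, 26.5]]
[[0.9, -24.3, 26.2], [0.1, -0.1, 27.8], [1.1, 24.0, 26.7]]
[278.07318407 266.68944219] [[-55.6 -19.8  10.1]
 [-18.4  -0.   26.7]
 [ 37.2  19.8  30.7]]
[[-50.8 -30.3  21. ]
 [-21.1  29.3  30.9]]
```

>>> {"api": "play_rows", "payload": {
  "plan": "-1 50 0 0;-2 100 0 1;-3 150 0 2;-4 200 0 3;-5 250 0 3;-6 300 0 3;-7 325 0 3;-7 337 0 3;-7 337 25 3;-7 337 40 3;-7 337 40 3"
}}

```text
time_s: 6.55
eef_pos: [605.3, 18.4, 44.7]
tcp_rot: [0.033, 0.999, -0.0, -0.002]
contact_force: [-0.3, -0.8, -0.3]
grip_width: 0.743
```

```bash
python3 - <<'E'
from h import *
from rig import bot,imaging
import pickle
st=bot.state(); d=imaging.read_camera("wrist"); pickle.dump((st,d),open("w4.pkl","wb")); cv2.imwrite("pics/w4.png",d["image"])
go((607.5,19.2,14,86.4))
E
```

```text
now [606.1  18.5  45.6] psi 86.3 q6 -1.48 t 6.6 F [ 0.1 -0.4 -1.4] grip 0.743
[-1.4  0.8 31.6] -0.1
```

View pics/w4.png

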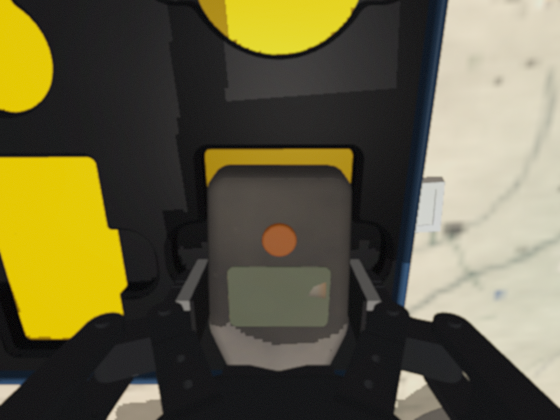

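The gauge is centred laterally over its pocket (edges 204–354 px against 209–351). Checking the pocket's rear edge at row ~149 numerically.

```bash
python3 - <<'E'
from h import *
import pickle
st,d=pickle.load(open("w4.pkl","rb"))
for z,px in ((14,[[279,149],[206,155],[353,155]]),(28,[[279,146]])): 
    D=cast(d,px,z,st)-st["eef_pos"]; a=np.radians(-3.6); print(z,(D[:,:2]@np.array([[np.cos(a),-np.sin(a)],[np.sin(a),np.cos(a)]])).round(1))
E
```

```text
14 [[-57.5  -0.4]
 [-54.2 -41.3]
 [-54.   41.1]]
28 [[-60.7  -0.4]]
```

Rear edge is only ~2.5 mm behind the gauge; I'll shift 4 mm forward and lower.

>>> {"api": "play_rows", "payload": {
  "plan": "-4 0 0 0;-4 0 12 0;-4 0 22 0;-4 0 29 0;-4 0 33 0;-4 0 33 0"
}}

```text
time_s: 7.35
eef_pos: [610.6, 18.9, 13.0]
tcp_rot: [0.032, 0.999, -0.0, -0.0]
contact_force: [0.1, 0.1, -1.4]
grip_width: 0.743
```

>>> {"api": "play_rows", "payload": {
  "plan": "0 0 0 0;0 0 0 0;0 0 0 0",
  "claw": 90
}}

```text
time_s: 7.72
eef_pos: [610.8, 18.9, 13.5]
tcp_rot: [0.032, 0.999, 0.0, 0.0]
contact_force: [-0.5, -0.7, -0.3]
grip_width: 0.9
```

>>> {"api": "play_rows", "payload": {
  "plan": "0 0 -30 0;0 0 -70 0;0 0 -110 0;0 0 -150 0;0 0 -150 0"
}}

```text
time_s: 8.35
eef_pos: [612.9, 18.9, 167.0]
tcp_rot: [0.032, 0.999, 0.0, 0.003]
contact_force: [0.5, 0.1, -0.7]
grip_width: 0.901
```

```bash
python3 - <<'E'
from h import *
from rig import bot,imaging
import pickle
st=bot.state(); d=imaging.read_camera("wrist"); pickle.dump((st,d),open("w5.pkl","wb")); cv2.imwrite("pics/w5.png",d["image"])
C=cloud(d,st); m=(abs(C[...,0]-614)<62)&(abs(C[...,1]-18)<33); Q=C[m]
for x in (570,580,590,620,630): q=Q[abs(Q[:,0]-x)<4]; print(x,[np.median(q[abs(q[:,1]-y)<4][:,2]).round(1) for y in (0,10,28,38)])
e=C[(C[...,2]>26)&(abs(C[...,0]-600)<90)&(abs(C[...,1]+45)<20)]; print("foam top z",np.nanmedian(e[:,2]))
go((623,331,150,90),(604.5,-115.6,80,86.4))
E
```

```text
570 [np.float64(38.9), np.float64(39.0), np.float64(38.9), np.float64(38.9)]
580 [np.float64(39.0), np.float64(38.9), np.float64(39.1), np.float64(38.9)]
590 [np.float64(259.1), np.float64(262.1), np.float64(261.7), np.float64(262.4)]
620 [np.float64(39.7), np.float64(39.8), np.float64(39.8), np.float64(39.6)]
630 [np.float64(38.9), np.float64(39.1), np.float64(39.1), np.float64(39.0)]
foam top z 228.5848392472273
now [611.6  18.9 164.9] psi 86.3 q6 -1.48 t 8.4 F [ 0.  -0.5 -0.9] grip 0.9
[  8.8 312.2  15. ] -3.7
[  -1.3 -134.7   84.9] -0.1
```

View pics/w5.png

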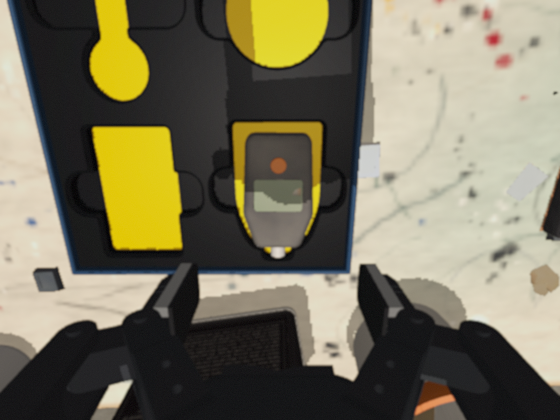

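Gauge is home: top at 39 mm evenly, i.e. underside ≈14–15, probe in the narrow end (278,252). Next the block.

>>> {"api": "play_rows", "payload": {
  "plan": "10 312 15 3;10 312 15 3;10 312 15 3;10 312 15 3;10 312 15 3;10 312 15 3;10 312 15 3;10 312 15 3",
  "claw": 100
}}

```text
time_s: 9.4
eef_pos: [620.6, 329.3, 147.7]
tcp_rot: [0.059, 0.998, -0.0, -0.001]
contact_force: [-0.3, 0.4, 0.0]
grip_width: 1.0
```

```bash
python3 - <<'E'
from h import *
from rig import bot,imaging
import pickle
st=bot.state(); d=imaging.read_camera("wrist"); pickle.dump((st,d),open("w6.pkl","wb")); cv2.imwrite("pics/w6.png",d["image"])
C=cloud(d,st); m=(C[...,2]>12)&(C[...,2]<34)&(np.hypot(C[...,0]-623,C[...,1]-331)<75)
k,l,s,c=cv2.connectedComponentsWithStats(m.astype(np.uint8)); i=1+np.argmax(s[1:,4]); Q=C[l==i]; print(c[i],[np.round(v,1) for v in rect(Q)],np.percentile(Q,[.5,50,99.5],0).round(1))
m=(l==i); Q=Q[Q[:,2]>22]; print([np.round(v,1) for v in rect(Q)])
(x,y),_,_=rect(Q); go((x,y,-3,83))
E
```

```text
[280.26147573 199.9498882 ] [array([624.8, 327.4]), array([ 65. , 109.5]), np.float64(85.3)] [[570.  298.2  14.5]
 [618.8 330.2  26.6]
 [678.6 362.   28.5]]
[array([626.2, 329.8]), array([ 58.2, 106.8]), np.float64(84.5)]
now [620.8 329.3 148. ] psi 83.2 q6 -0.97 t 9.45 F [ 0.2 -0.3  0.3] grip 0.999
[ -5.3   1.2 151. ] 0.2
```

View pics/w6.png

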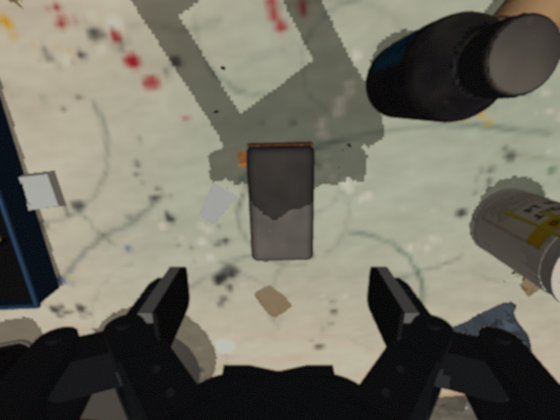

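Block at (280,200), clear around, paper underside down. Grasping.

>>> {"api": "play_rows", "payload": {
  "plan": "-4 1 60 -1;-4 1 110 -1;-4 1 140 -1;-4 1 149 -1;-4 1 149 -1;-4 1 149 -1",
  "claw": 100
}}

```text
time_s: 10.2
eef_pos: [626.1, 331.7, 1.1]
tcp_rot: [0.05, 0.999, 0.001, 0.001]
contact_force: [0.2, 0.9, 0.9]
grip_width: 0.995
```

>>> {"api": "play_rows", "payload": {
  "plan": "0 0 0 0;0 0 0 0;0 0 0 0;0 0 0 0;0 0 0 0",
  "claw": 45
}}

```text
time_s: 10.82
eef_pos: [625.6, 331.8, 0.7]
tcp_rot: [0.05, 0.999, 0.0, 0.001]
contact_force: [-1.3, -0.8, 5.5]
grip_width: 0.691
```

>>> {"api": "play_rows", "payload": {
  "plan": "0 0 -20 0;0 0 -60 0;0 0 -90 0;0 0 -90 0"
}}

```text
time_s: 11.32
eef_pos: [626.8, 332.5, 93.5]
tcp_rot: [0.05, 0.999, 0.002, 0.003]
contact_force: [0.4, 0.8, -1.3]
grip_width: 0.689
```

```bash
python3 - <<'E'
from h import *
from rig import bot,imaging
import pickle
st=bot.state(); d=imaging.read_camera("wrist"); pickle.dump((st,d),open("w7.pkl","wb"))
Q,c=held(d,st,15,45); a=np.radians(st_psi:=0); print(c,np.percentile(Q[abs(Q[:,1])<15],[.5,50,99.5],0).round(1))
go((604.5,-115.6,87,86.4))
E
```

```text
[277.44969346 268.35544959] [[-55.3 -14.8  16.7]
 [-17.   -0.1  26.1]
 [ 38.   14.8  27.6]]
now [625.6 331.9  91.2] psi 84.3 q6 -0.99 t 11.38 F [ 0.3  0.2 -1.2] grip 0.695
[ -23.3 -447.4    3.5] -2.1
```

>>> {"api": "play_rows", "payload": {
  "plan": "-3 -55 0 0;-6 -110 0 0;-9 -170 0 -1;-12 -230 0 -1;-15 -290 0 -2;-18 -350 0 -2;-21 -400 0 -2;-23 -430 0 -2;-23 -447 0 -2;-23 -447 30 -2;-23 -447 40 -2;-23 -447 40 -2"
}}

```text
time_s: 12.88
eef_pos: [602.6, -114.9, 48.3]
tcp_rot: [0.032, 0.999, 0.0, -0.001]
contact_force: [0.4, -0.1, -1.3]
grip_width: 0.69
```

```bash
python3 - <<'E'
from h import *
from rig import bot,imaging
import pickle
st=bot.state(); d=imaging.read_camera("wrist"); pickle.dump((st,d),open("w8.pkl","wb")); cv2.imwrite("pics/w8.png",d["image"])
go((604.5,-115.6,14,86.4))
hsv=cv2.cvtColor(d["image"],cv2.COLOR_BGR2HSV); y=cv2.inRange(hsv,(20,120,60),(36,255,255)); y[:130]=0
D=cast(d,np.argwhere(y>0)[:,::-1],14,st)-st["eef_pos"]; a=np.radians(-3.6); D=D[:,:2]@np.array([[np.cos(a),-np.sin(a)],[np.sin(a),np.cos(a)]])
D=D[(abs(D[:,0])<80)&(abs(D[:,1])<60)]; print(np.percentile(D,[.3,99.7],0).round(1))
E
```

```text
now [ 603.3 -115.    49.2] psi 86.4 q6 -1.7 t 12.93 F [-0.  -0.  -1.6] grip 0.688
[-1.2 -0.5 35.2] -0.0
[[-59.8 -39.3]
 [-47.9  36.1]]
```

View pics/w8.png

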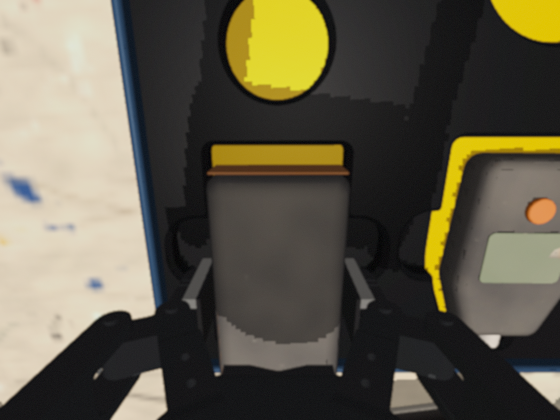

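Block lines up with its pocket (yellow strip 211–344 px, block 208–348 higher up). Small shift and lower.

>>> {"api": "play_rows", "payload": {
  "plan": "-2 -1 0 0;-2 -1 14 0;-2 -1 24 0;-2 -1 31 0;-2 -1 34 0;-2 -1 34 0"
}}

```text
time_s: 13.68
eef_pos: [605.3, -116.8, 15.2]
tcp_rot: [0.032, 0.999, 0.0, -0.0]
contact_force: [0.8, -0.1, -1.4]
grip_width: 0.69
```

>>> {"api": "play_rows", "payload": {
  "plan": "0 0 0 0;0 0 0 0;0 0 0 0",
  "claw": 86
}}

```text
time_s: 14.05
eef_pos: [605.4, -116.8, 15.4]
tcp_rot: [0.032, 0.999, -0.0, 0.0]
contact_force: [0.0, -0.1, -0.5]
grip_width: 0.859
```

>>> {"api": "play_rows", "payload": {
  "plan": "0 0 -30 0;0 0 -70 0;0 0 -110 0;0 0 -140 0;0 0 -140 0"
}}

```text
time_s: 14.68
eef_pos: [607.0, -117.1, 158.0]
tcp_rot: [0.032, 0.999, -0.0, 0.002]
contact_force: [-0.6, 0.1, -0.6]
grip_width: 0.862
```

```bash
python3 - <<'E'
from h import *
from rig import bot,imaging
import pickle
st=bot.state(); d=imaging.read_camera("wrist"); pickle.dump((st,d),open("w9.pkl","wb")); cv2.imwrite("pics/w9.png",d["image"])
C=cloud(d,st)
m=(C[...,2]>36)&(C[...,2]<50)&(abs(C[...,0]-605)<70)&(abs(C[...,1]+116)<45); Q=C[m]; print([np.round(v,1) for v in rect(Q)],np.percentile(Q[:,2],[5,50,95]).round(1))
go((390,309,160,90))
E
```

```text
[array([ 605.6, -118.4]), array([ 58. , 106.7]), np.float64(86.6)] [38.2 40.7 41.9]
now [ 605.9 -116.9  156.2] psi 86.3 q6 -1.7 t 14.72 F [-0.1  0.1 -0.6] grip 0.858
[242.9 411.1  -4.4] -3.7
```

Block home (top ≈41 mm = 14+27, yaw aligned). Next the grey filter.

>>> {"api": "play_rows", "payload": {
  "plan": "238 411 -4 0;238 411 -4 0;238 411 -4 0;238 411 -4 0;238 411 -4 0;238 411 -4 0;238 411 -4 0;238 411 -4 0;238 411 -4 0;238 411 -4 0;238 411 -4 0",
  "claw": 100
}}

```text
time_s: 16.1
eef_pos: [394.5, 307.6, 158.8]
tcp_rot: [0.033, 0.999, -0.0, -0.0]
contact_force: [0.1, 0.0, 0.0]
grip_width: 0.995
```

```bash
python3 - <<'E'
from h import *
from rig import bot,imaging
import pickle
st=bot.state(); d=imaging.read_camera("wrist"); pickle.dump((st,d),open("w10.pkl","wb")); cv2.imwrite("pics/w10.png",d["image"])
C=cloud(d,st); m=(C[...,2]>6)&(C[...,2]<38)&(np.hypot(C[...,0]-400,C[...,1]-308)<60)
k,l,s,c=cv2.connectedComponentsWithStats(m.astype(np.uint8)); i=1+np.argmax(s[1:,4]); Q=C[l==i]; print(c[i],[np.round(v,1) for v in rect(Q)],np.percentile(Q,[.5,50,99.5],0).round(1))
T=Q[Q[:,2]>28]; print([np.round(v,1) for v in rect(T)]); (x,y),_,_=rect(T); go((x,y,0,86.4))
E
```

```text
[280.17902265 201.98474374] [array([401.8, 307.8]), array([68.3, 69.3]), np.float64(89.6)] [[367.7 275.1  11. ]
 [398.2 308.2  26.6]
 [434.6 340.9  34.6]]
[array([399.8, 308. ]), array([49.7, 46.3]), np.float64(28.3)]
now [394.6 307.6 159. ] psi 86.2 q6 -0.85 t 16.15 F [-0.2 -0.3 -0.1] grip 1.004
[ -5.2   0.7 158.9] -0.2
```

View pics/w10.png

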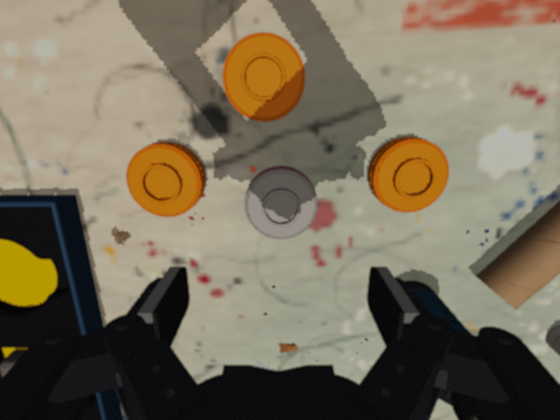

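Grey filter at (280,202), orange ones clear of the fingers' path. Grasping low.

>>> {"api": "play_rows", "payload": {
  "plan": "-6 1 60 0;-6 1 110 0;-6 1 145 0;-6 1 162 0;-6 1 162 0;-6 1 162 0",
  "claw": 100
}}

```text
time_s: 16.9
eef_pos: [401.3, 309.7, -1.6]
tcp_rot: [0.032, 0.999, 0.001, 0.001]
contact_force: [0.1, 0.3, -0.4]
grip_width: 1.0
```

>>> {"api": "play_rows", "payload": {
  "plan": "0 0 0 0;0 0 0 0;0 0 0 0;0 0 0 0;0 0 0 0",
  "claw": 55
}}

```text
time_s: 17.52
eef_pos: [401.2, 309.9, -1.0]
tcp_rot: [0.032, 0.999, 0.001, 0.001]
contact_force: [-2.2, -1.2, 11.4]
grip_width: 0.78
```

>>> {"api": "play_rows", "payload": {
  "plan": "0 0 -20 0;0 0 -60 0;0 0 -90 0;0 0 -90 0"
}}

```text
time_s: 18.02
eef_pos: [401.9, 310.5, 90.1]
tcp_rot: [0.032, 0.999, 0.002, 0.002]
contact_force: [-1.1, 0.4, 0.4]
grip_width: 0.786
```

```bash
python3 - <<'E'
from h import *
from rig import bot,imaging
import pickle
st=bot.state(); d=imaging.read_camera("wrist"); pickle.dump((st,d),open("w11.pkl","wb"))
Q,c=held(d,st,6,50,50); print(c,np.percentile(Q[abs(Q[:,1])<28],[.5,50,99.5],0).round(1)); T=Q[Q[:,2]>np.percentile(Q[:,2],97)-3]; print(rect(T))
go((459.5,28.3,87,86.4))
E
```

```text
[277.34611851 287.71185117] [[-33.6 -27.6   7.1]
 [ -8.3  -0.3  27.5]
 [ 31.3  27.5  35.3]]
((-2.374356746673584, -1.6599006652832031), (92.50291442871094, 21.472536087036133), 86.29239654541016)
now [401.1 309.9  88.6] psi 86.3 q6 -0.85 t 18.07 F [-0.3  0.  -0.8] grip 0.78
[ -76.4 -277.3    1.2] -0.1
```

>>> {"api": "play_rows", "payload": {
  "plan": "-14 -50 0 0;-28 -100 0 0;-42 -150 0 0;-56 -200 0 0;-68 -245 0 0;-74 -268 0 0;-76 -277 0 0;-76 -277 30 0;-76 -277 40 0;-76 -277 40 0"
}}

```text
time_s: 19.32
eef_pos: [457.5, 28.5, 46.6]
tcp_rot: [0.032, 0.999, -0.0, -0.001]
contact_force: [0.8, -0.4, -0.5]
grip_width: 0.78
```

```bash
python3 - <<'E'
from h import *
from rig import bot,imaging
import pickle
st=bot.state(); d=imaging.read_camera("wrist"); pickle.dump((st,d),open("w12.pkl","wb")); cv2.imwrite("pics/w12.png",d["image"])
go((459.5,28.3,14,86.4))
hsv=cv2.cvtColor(d["image"],cv2.COLOR_BGR2HSV); y=cv2.inRange(hsv,(20,120,40),(36,255,255))
D=(cast(d,np.argwhere(y>0)[:,::-1],13,st)-st["eef_pos"])[:,:2]; D=D[np.hypot(*D.T)<60]; print(np.percentile(D,[.3,99.7],0).round(1))
E
```

```text
now [458.   28.4  47.2] psi 86.4 q6 -1.45 t 19.38 F [-0.1 -0.  -0.4] grip 0.784
[-1.5 -0.  33.2] -0.0
[[-37.2 -44.1]
 [  5.6  40.6]]
```

View pics/w12.png

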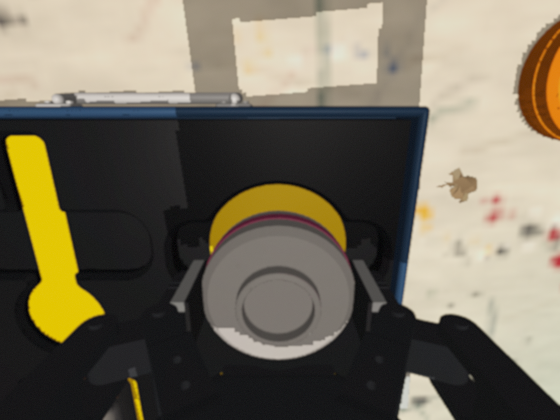

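Filter sits centred over its pocket with yellow showing at rear (278,195). Shift 3 mm forward, 1 mm right and lower.

>>> {"api": "play_rows", "payload": {
  "plan": "-3 -1 0 0;-3 -1 14 0;-3 -1 24 0;-3 -1 30 0;-3 -1 34 0;-3 -1 34 0"
}}

```text
time_s: 20.12
eef_pos: [461.1, 26.7, 13.0]
tcp_rot: [0.032, 0.999, -0.0, -0.0]
contact_force: [-0.1, 0.1, 0.3]
grip_width: 0.778
```

>>> {"api": "play_rows", "payload": {
  "plan": "0 0 0 0;0 0 0 0;0 0 0 0",
  "claw": 92
}}

```text
time_s: 20.5
eef_pos: [461.5, 26.8, 13.5]
tcp_rot: [0.032, 0.999, 0.0, 0.0]
contact_force: [0.4, 0.4, 0.9]
grip_width: 0.923
```

>>> {"api": "play_rows", "payload": {
  "plan": "0 0 -30 0;0 0 -70 0;0 0 -110 0;0 0 -140 0;0 0 -140 0"
}}

```text
time_s: 21.12
eef_pos: [462.9, 26.8, 155.5]
tcp_rot: [0.032, 0.999, 0.0, 0.002]
contact_force: [-0.6, 0.6, 0.1]
grip_width: 0.922
```

```bash
python3 - <<'E'
from h import *
from rig import bot,imaging
import pickle
st=bot.state(); d=imaging.read_camera("wrist"); pickle.dump((st,d),open("w13.pkl","wb")); cv2.imwrite("pics/w13.png",d["image"])
C=cloud(d,st)
m=(C[...,2]>41)&(C[...,2]<55)&(np.hypot(C[...,0]-460,C[...,1]-27)<45); Q=C[m]; print([np.round(v,1) for v in rect(Q)],np.percentile(Q[:,2],[5,50,95]).round(1))
A=np.c_[Q[:,:2]-Q[:,:2].mean(0),np.ones(len(Q))]; 
go((420,-302,130,110.6))
E
```

```text
[array([463.8,  22.7]), array([44.5, 52.2]), np.float64(31.3)] [41.1 42.8 47.2]
now [461.8  26.8 154. ] psi 86.3 q6 -1.45 t 21.18 F [ 0.1  0.4 -0.3] grip 0.922
[  20.6 -330.8   23.9] -24.3
```

>>> {"api": "play_rows", "payload": {
  "plan": "20 -330 10 -24;20 -330 24 -24;20 -330 24 -24;20 -330 24 -24;20 -330 24 -24;20 -330 24 -24;20 -330 24 -24;20 -330 24 -24;20 -330 24 -24",
  "claw": 40
}}

```text
time_s: 22.3
eef_pos: [420.0, -299.9, 128.9]
tcp_rot: [-0.177, 0.984, 0.0, -0.0]
contact_force: [-1.0, -0.9, -0.4]
grip_width: 0.398
```

```bash
python3 - <<'E'
from h import *
from rig import bot,imaging
import pickle
_,d=pickle.load(open("w13.pkl","rb")); C=cloud(d,_); Q=C[(C[...,2]>39)&(C[...,2]<55)&(np.hypot(C[...,0]-462,C[...,1]-27)<34)]
print("filter",len(Q),[(round(float(np.median(Q[abs(np.degrees(np.arctan2(Q[:,1]-27,Q[:,0]-462))-a)<30][:,2])),1)) for a in(-120,-60,0,60,120)])
st=bot.state(); d=imaging.read_camera("wrist"); pickle.dump((st,d),open("w14.pkl","wb")); im=d["image"]; cv2.imwrite("pics/w14.png",im)
C=cloud(d,st); m=(C[...,2]>4.5)&(C[...,2]<16)&(np.hypot(C[...,0]-425,C[...,1]+302)<80)
k,l,s,c=cv2.connectedComponentsWithStats(m.astype(np.uint8),connectivity=8); i=1+np.argmax(s[1:,4]); Q=C[l==i]; r=rect(Q); print(c[i],s[i],[np.round(v,1) for v in r],np.percentile(Q[:,2],[5,50,95]).round(1))
# shank line and ring centre
a=np.radians(20.6); e=np.array([np.cos(a),np.sin(a)]); t=(Q[:,:2]-r[0])@e
sh=Q[(t>-50)&(t<10)][:,:2]; vx,vy,x0,y0=cv2.fitLine(np.float32(sh),cv2.DIST_L2,0,.01,.01).ravel(); print("heading",np.degrees(np.arctan2(vy,vx)),"pt",x0,y0,"t",t.min(),t.max(), "ring c",rect(Q[t>22])[0])
go((r[0][0],r[0][1],2,110.6))
E
```

```text
filter 3151 [40.2, 40.3, 40.4, 40.2, 40.2]
[272.42335766 211.86618005] [ 255  139   37  129 1644] [array([ 426.8, -302.3]), array([120.9,  34.1]), np.float64(19.1)] [6.2 8.3 9.5]
heading 20.934126 pt 407.3868 -311.0111 t -60.435424609301265 60.43930324385297 ring c (467.2899169921875, -288.4455261230469)
now [ 420.1 -300.   129.1] psi 110.4 q6 -2.55 t 22.35 F [-0.3 -0.   0.7] grip 0.404
[ -5.5  -4.6 127.1] -0.2
```

View pics/w14.png

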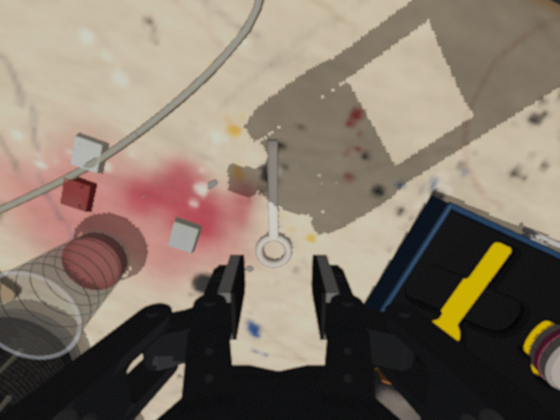

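Filter is level (40.2 mm all round its shoulder). Key at (273,200), ring toward the fingers' side (+x); grasping 7 mm behind its middle to suit the scoop.

>>> {"api": "play_rows", "payload": {
  "plan": "2 -6 60 0;2 -6 100 0;2 -6 120 0;2 -6 127 0;2 -6 127 0;2 -6 127 0"
}}

```text
time_s: 23.1
eef_pos: [421.0, -307.8, 3.3]
tcp_rot: [-0.176, 0.984, -0.001, 0.001]
contact_force: [-0.0, -0.4, 0.3]
grip_width: 0.4
```

>>> {"api": "play_rows", "payload": {
  "plan": "0 0 0 0;0 0 0 0;0 0 0 0;0 0 0 0;0 0 0 0",
  "claw": 0
}}

```text
time_s: 23.72
eef_pos: [420.7, -307.9, 3.2]
tcp_rot: [-0.176, 0.984, -0.0, 0.0]
contact_force: [-0.6, 1.0, 6.7]
grip_width: 0.078
```

>>> {"api": "play_rows", "payload": {
  "plan": "0 0 -20 0;0 0 -60 0;0 0 -90 0;0 0 -90 0"
}}

```text
time_s: 24.22
eef_pos: [421.7, -308.7, 94.8]
tcp_rot: [-0.176, 0.984, -0.002, 0.002]
contact_force: [-1.0, -0.6, -0.5]
grip_width: 0.083
```

```bash
python3 - <<'E'
from h import *
from rig import bot,imaging
import pickle
st=bot.state(); d=imaging.read_camera("wrist"); pickle.dump((st,d),open("w15.pkl","wb")); cv2.imwrite("pics/w15.png",d["image"])
C=cloud(d,st)-st["eef_pos"]; m=(C[...,2]>-15)&(C[...,2]<25)&(np.hypot(C[...,0],C[...,1])<75); m[260:]=0
Q=C[m]; Rt=R.from_quat(st["tcp_rot"]).as_matrix(); T=Q@Rt; print(len(T),np.percentile(T,[1,50,99],0).round(1), "line slope",np.polyfit(T[:,0],T[:,1],1),np.polyfit(T[:,0],T[:,2],1))
go((444,-107.5,90,86.4))
E
```

```text
1913 [[  8.9 -10.  -11.1]
 [ 31.3  -1.   -5.4]
 [ 53.1   7.5  -0.7]] line slope [ 1.09713209e-03 -1.27403236e+00] [ 0.03409402 -6.58129966]
now [ 420.8 -308.    93.3] psi 110.3 q6 -2.56 t 24.27 F [-0. -0. -1.] grip 0.079
[-91.3 180.    3.1] 23.9
```

>>> {"api": "play_rows", "payload": {
  "plan": "-23 45 0 5;-46 90 0 12;-69 135 0 18;-85 167 0 24;-92 179 0 24;-92 179 20 24;-92 179 40 24;-92 179 50 24;-92 179 50 24"
}}

```text
time_s: 25.4
eef_pos: [443.8, -108.0, 41.5]
tcp_rot: [0.032, 0.999, 0.0, -0.001]
contact_force: [0.5, 0.7, -0.6]
grip_width: 0.081
```

```bash
python3 - <<'E'
from h import *
from rig import bot,imaging
import pickle
st=bot.state(); d=imaging.read_camera("wrist"); pickle.dump((st,d),open("w16.pkl","wb")); cv2.imwrite("pics/w16.png",d["image"])
hsv=cv2.cvtColor(d["image"],cv2.COLOR_BGR2HSV); y=cv2.inRange(hsv,(20,120,40),(36,255,255))
Rt=R.from_quat(st["tcp_rot"]).as_matrix(); D=((cast(d,np.argwhere(y>0)[:,::-1],20,st)-st["eef_pos"])@Rt)[:,:2]; D=D[(np.abs(D[:,1])<25)&(D[:,0]>-20)&(D[:,0]<90)]
print(np.percentile(D,[.3,99.7],0).round(1))
for x in (25,35,45,55): q=D[abs(D[:,0]-x)<2]; print(x,q[:,1].min().round(1),q[:,1].max().round(1))
go((444.7,-108.2,23,86.4))
E
```

```text
[[ -7.1 -10.8]
 [ 60.6  13.9]]
25 -10.6 13.6
35 -10.4 13.9
45 -10.8 13.6
55 -10.6 13.9
now [ 444.3 -108.1   42.1] psi 86.3 q6 -1.75 t 25.45 F [ 0.7  0.1 -0.5] grip 0.082
[-0.5 -0.1 19.1] -0.1
```

View pics/w16.png

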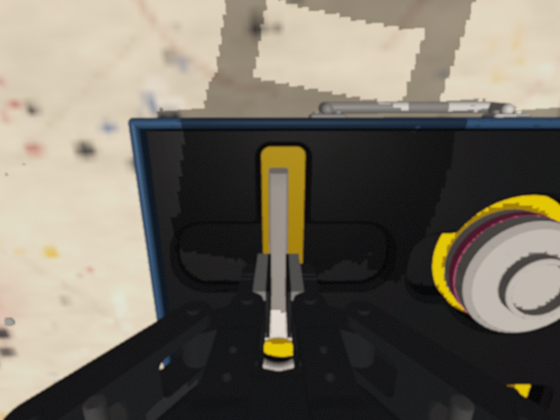

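Key over its slot (floor strip 261–307 px, shank 269–288), tail margin 7 mm; shift 2 mm sideways and lower.

>>> {"api": "play_rows", "payload": {
  "plan": "0 2 0 0;0 2 8 0;0 2 14 0;0 2 18 0;0 2 19 0;0 2 19 0"
}}

```text
time_s: 26.2
eef_pos: [444.5, -105.8, 23.3]
tcp_rot: [0.032, 0.999, 0.0, -0.0]
contact_force: [0.1, -0.3, -0.2]
grip_width: 0.082
```

>>> {"api": "play_rows", "payload": {
  "plan": "0 0 0 0;0 0 0 0;0 0 0 0",
  "claw": 35
}}

```text
time_s: 26.58
eef_pos: [444.6, -105.8, 23.3]
tcp_rot: [0.032, 0.999, -0.0, 0.0]
contact_force: [-0.2, 0.2, 0.8]
grip_width: 0.344
```

>>> {"api": "play_rows", "payload": {
  "plan": "0 0 -30 0;10 0 -80 0;20 0 -140 0;40 0 -200 0;60 0 -250 0;60 0 -280 0;60 0 -280 0;60 0 -280 0"
}}

```text
time_s: 27.58
eef_pos: [384.3, -101.8, 302.5]
tcp_rot: [0.032, 0.999, 0.0, -0.0]
contact_force: [-0.2, -0.3, 0.2]
grip_width: 0.35
```

```bash
python3 - <<'E'
from h import *
from rig import bot,imaging
import pickle
st=bot.state(); d=imaging.read_camera("wrist"); pickle.dump((st,d),open("w17.pkl","wb")); im=d["image"]; cv2.imwrite("pics/w17.png",im[60:330,130:450].repeat(2,0).repeat(2,1))
C=cloud(d,st); a=np.radians(-3.6); e=np.array([np.cos(a),np.sin(a)]); n=np.array([-e[1],e[0]])
c=np.array([451.7,-108.6]); U=(C[...,:2]-c)@e; V=(C[...,:2]-c)@n
def h(u,v,r=3): 
    q=C[(np.abs(U-u)<r)&(np.abs(V-v)<r)][:,2]; return np.round(np.nanpercentile(q,[20,90]),1)
for u in (-55,-40,-25,-5,10,20,): print("shank",u,h(u,1))
for v in (-15,0,15): print("ring",v,h(43,v))
print("ring far",h(58,0,2))
go((600,-40,300,90))
E
```

```text
shank -55 [28.3 30.4]
shank -40 [28.2 30. ]
shank -25 [28. 29.]
shank -5 [27.7 29.4]
shank 10 [28.3 29. ]
shank 20 [27.5 29.3]
ring -15 [22.2 28.6]
ring 0 [20.7 22.2]
ring 15 [27.  28.7]
ring far [27.9 28.6]
now [ 384.1 -101.7  302.2] psi 86.3 q6 -1.77 t 27.62 F [-0.1 -0.  -0.1] grip 0.351
[-211.5   75.5    1.8] -3.7
```

View pics/w17.png

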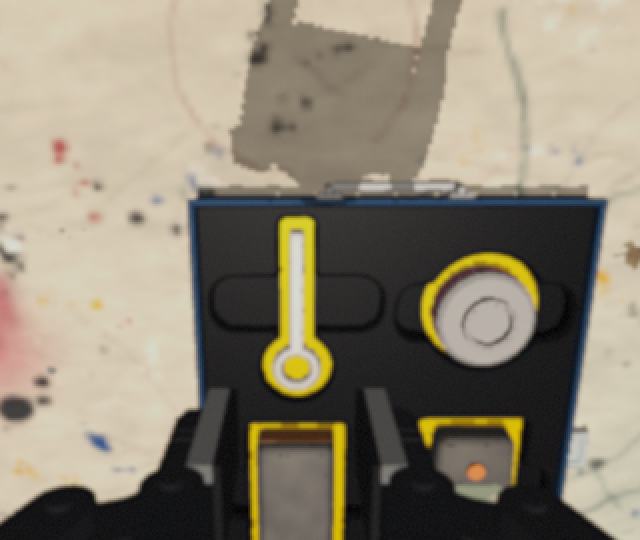

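Key lies centred with its ring in the round end (297,367), top at ~29 mm = 20+9. Last numeric check of the filter's seating and a final top view comparison.

```bash
python3 - <<'E'
from h import *
from rig import bot,imaging
import pickle
def ann(C,c):
    r=np.hypot(C[...,0]-c[0],C[...,1]-c[1]); return [np.nanmedian(C[(r<b)&(r>a)][:,2]).round(1) for a,b in((0,8),(18,24),(26,30))]
s,d=pickle.load(open("w10.pkl","rb")); print("filter before",ann(cloud(d,s),(401,308)))
s,d=pickle.load(open("w13.pkl","rb")); print("after",ann(cloud(d,s),(462,26.8)))
s,d=pickle.load(open("w17.pkl","rb")); print("after",ann(cloud(d,s),(462,26.8)))
a=pickle.load(open("top0.pkl","rb")); b=imaging.read_camera("top"); A,B=cloud(a),cloud(b)
for n,(u,v) in (("bottle",(130,188)),("cup",(433,190)),("or1",(140,243)),("or2",(217,246)),("or3",(182,274))):
    w=slice(v-20,v+20),slice(u-20,u+20); print(n,np.abs(a["image"][w].astype(int)-b["image"][w]).mean().round(2))
for n,c in (("gauge",(600,20)),("block",(605,-117)),("filt",(462,27))): print(n,"top",[np.nanmedian(Z[np.hypot(Z[...,0]-c[0],Z[...,1]-c[1])<9][:,2]).round(1) for Z in (A,B)])
print(bot.state()["contact_force"].round(1))
E
```

```text
filter before [np.float64(28.0), np.float64(241.2), np.float64(247.1)]
after [np.float64(40.9), np.float64(236.6), np.float64(241.9)]
after [np.float64(41.1), np.float64(39.8), np.float64(39.1)]
bottle 1.72
cup 1.26
or1 1.45
or2 1.47
or3 1.42
gauge top [np.float64(14.0), np.float64(38.0)]
block top [np.float64(13.8), np.float64(40.6)]
filt top [np.float64(13.2), np.float64(40.1)]
[ 0.6 -0.7 -0. ]
```

```bash
python3 -c "
from rig import bot
print(bot.finish_job())"
```

```text
the job is handed in; nothing more can be done
None
```

I placed all four tools in their own cut-outs, in the order you listed them, and handed the job in at about 28 s. The arm was clear of everything, about 300 mm up, and no force read on the hand.

The last checks all agreed with each tool being fully home:

| Tool | Measured height | Expected if home |
|---|---|---|
| Gauge | top 38–39 mm, flat | 38 mm (14 + 24) |
| Block | top about 41 mm | 41 mm (14 + 27) |
| Filter | rose 13 mm from where it lay on the table, level all round | 13 mm pocket floor |
| Key | top about 29 mm | 29 mm (20 + 9) |

- **Orientation:** In the pictures the gauge's probe is in the narrow end and the key's ring is in the round end. The filter lies the same way up as before.
- **Bystanders:** The bottle, the cup and the orange look-alike filters show no change between the first and last top views.
- **Disagreement:** The cameras differed by up to about 4 mm on the pocket positions. I corrected each tool from a close-up wrist view before lowering it. No check failed.
- **Not pressed by hand:** I didn't push the tools down separately, because the heights showed each one already resting on its floor.
- **Picture count:** I viewed 15 pictures, one over the budget of 14.

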